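# Focus the pattern projector and hold its sprung shutter half open

### The job

The rose pattern has to be thrown onto the heart plaque at half light so that it can be traced. On the black pattern projector, turn the focus knob clockwise until its white pointer line lines up with the white index mark on the housing, then let go of the knob and slide the sprung lens shutter by its upright tab to the half-open mark (the long middle tick) and keep holding it there: the program finishes while the gripper is still holding the shutter half open. Leave the plaque, the burner box, the blank board and the pen stand where they are.

Things in the scene. Friction and masses are not known exactly. Their poses are not given: they have to be found in the camera images.
- projector: black box 200 x 140 x 100 mm, fixed to the table, yaw within 26 degrees. Origin: centre of its underside; x = away from the robot, along the shutter's travel; y = where the lens looks. Top face 100 mm up, with the focus knob at (0, -30) mm. The shutter runs in an aluminium guide frame in front of the lens at y = 93 mm (frame 186 mm long in x, its top 94 mm up).
- focus (a joint): angle of the focus knob, rad; grows clockwise seen from above, 0 to 2.8 between stops. At 0 the white pointer line points to the projector's -x; at 1.571 it points to its +y (lens side), on the index mark. Starts between 0.1 and 1.0. Light friction (0.03 Nm); stays where left.
- focus_grip (a point): point on the knob's vertical axis at grip height, 137 mm above the table. Black knob: disc of 44 mm diameter with a grip bar across it 42 mm long, 14 mm wide, 114 to 144 mm above the table. The point turns with the knob: its x axis lies along the bar; the white pointer line on the bar's top is on its -x half.
- focus_index (a point): middle of the inner end of the white index mark, a 18 x 4 mm line on the top face just outside the knob's round aluminium base, on the lens side (straight from the knob's axis to the projector's +y). Fixed to the projector.
- focus_pointer (a point): outer end of the white pointer line, on top of the knob's grip bar, 19 mm from the axis
- shutter_slide (a joint): opening of the shutter, m: 0 = shut (where its spring holds it), 0.03 = half open, 0.06 = fully open at the stop. It opens toward the projector's -x (toward the robot). The spring pushes it shut with about 3 N when shut, rising evenly to 7.5 N at half and 12 N fully open; let go, it snaps shut.
- shutter: the shutter: steel blade 64 x 78 mm with a bare metal tab on top: 12 mm thick (along projector x), 30 mm wide (along y), 36 mm tall, 102 to 138 mm above the table. Origin on its centre line, 94 mm up; axes as the projector's. A dark tongue runs over a scale plate with three ticks 30 mm apart: short = shut, long thick middle = half, short = fully open.
- tab_grip (a point): centre of the tab at the height to grip it, 128 mm above the table; moves with the shutter
- half_mark (a point): where the tab_grip point must be when the shutter is half open (in line with the long middle tick); fixed to the projector, 30 mm along its -x from the shut position
- plaque: upright wooden heart, 170 mm wide, 165 mm high on a dark foot 130 x 75 mm, loose, facing the lens, about 310 mm from the projector's centre; leave alone. Origin: underside centre
- burner: black wood-burner supply box 130 x 110 x 83 mm, loose, on the right of the projector (robot's -y); leave alone. Origin: underside centre
- blank: blank board 85 x 160 x 18 mm with a thin small heart on top, loose, beyond the projector; leave alone. Origin: underside centre
- pen_stand: round wooden stand, 76 mm diameter, with three upright pens, 164 mm high, loose, on the far right; leave alone. Origin: underside centre

How it is judged:
By the outcome, as a careful person would: the job done as asked, in the order asked, and still so for the second after the job is handed in, while the arm keeps its last pose, push and grip.
It also fails if it takes over 38 s, if anything falls off the work surface, if the arm or the gripper's body presses on something with over 40 N, if the wrist force passes 120 N, or if a joint passes its speed limit or range.

### The arm

A 6-joint arm with a two-finger parallel gripper is mounted at the origin on the work surface. World frame = base frame: x ahead of the robot, y to its left, z up, the work surface at z = 0. Lengths are in mm, angles in rad, forces in N, time in s.
With the tool pointing down it reaches from about 350 to 975 mm from the base axis. Payload 17.4 kg.
Tool frame: the origin (TCP) lies at the very end of the fingers, on their centre line; the grasp point (between the pads) lies 19 mm behind it (r.grasp_offset is the z of the grasp point in the tool frame, in mm); z points along the fingers, y is the line along which they close (so a half turn about z gives the same grasp; the last joint's range is limited). The gripper opens to 85 mm and grips with 20 to 120 N. Pads are 22 mm wide; open, the fingers measure 114 mm over their backs; the gripper's body (76 mm by 85 mm) begins 54 mm behind the grasp point. The pads swing forward as they close: fully open they stand 13 mm farther back than shut.
Start: joints at [1.173, 0.116, 1.442, -0, 1.584, -0.038], TCP at [237.667, 631.781, 231.303] pointing down, gripper open.
Joint ranges: [-2.83, 2.83], [-0.83, 2.19], [0.07, 2.5], [-1.14, 4.28], [0.01, 3], [-2.97, 2.97]. Speed limits (rad/s): [1.89, 1.89, 2.22, 3.14, 3.14, 3.14].

### API

Orientations are given as a rotation vector (axis times angle).
In Python, from station import r gives the robot as it stands.
- The arm moves only by the shell command python3 -m jog 'ROWS' [OPENING] [FORCE]. ROWS is text: rows parted by semicolons, each of 4 numbers parted by spaces: the shift along the world's x, y, z each as a share of 300 mm, from -1 to 1, then the turn about the world's z as a share of 30 degrees, from -1 to 1. In form: x y z twist; .... A call has 1 to 20 rows; each row is the pose to reach, as a shift and turn from the pose commanded when the call began; what a row does not reach only later rows make up. A row lasts 1/8 s, in which the tool goes at most 62.5 mm and 10.7 degrees, less where a joint would pass 70% of its speed; a pose out of reach is approached as far as the arm can. A call with a number of a shift or a turn outside -1 to 1 is refused whole. A call with a gripper value outside its range is refused whole. OPENING is the finger opening in mm, from 0 to 85.4, set as the call begins (- or left out, the last holds). The fingers move at their own pace and stop on an object; FORCE is the grip in N (left out, the last holds). Time passes only in rows, so rows that repeat a pose let the fingers close. It gives the time, the measured TCP pose, the force, the opening and the grip force at its end, in the units of the state.
- r.state(): the state, without advancing time (a new reading comes with each control period).
- r.snapshot(name): name is "scene" or "top"; returns (picture, depth): 384x512x3 uint8, red, green, blue; 384x512 float32, mm along the optical axis (not along the pixel's ray), 0 where there is no reading.
- r.get_calibration(name): a dict with "camera_matrix" (3x3 intrinsics, pixels), "eye" and "attitude" of the camera in the world. Camera axes: x right, y down, z forward; pixel columns grow to the right and rows downward; lengths in mm; the calibration is good to about 2 mm. A picture is of the moment at which its call begins. get_calibration takes no time and is no camera call.
- r.job_done(): hands the job in; it is judged then, once.
The state is a dict: "clock": time; "joint_pos": joint angles; "qvel": joint speeds; "joint_torque": joint torques, N m; "eef_pos": TCP position; "eef_rot": TCP orientation; "force": force on the tool from outside, world axes, zero at the start; "wrist_torque": the same for the moment, N m; "grip_width": opening from 0.0 (shut) to 1.0 (fully open); "grasp_force": force on a finger pad.
Only numpy, scipy, OpenCV 4.12 (cv2) and the standard library are available. Lean on these libraries where they do the work, as an engineer would, in place of code of your own. Each camera call takes 0.05 s, during which the arm holds its last target. There are 200 camera calls.

## Working session

There is one attempt and no reset: what is moved stays moved. The work goes in short steps, Python scripts to look and compute and a shell command to move; the robot and the scene stay as the last step left them, time stands still between calls to the robot, and variables do not carry over. Pictures are saved under pics/ and viewed, at most 10 in all, crops included, and the job is handed in when it is done.

```bash
ls; mkdir -p pics; cat > h.py <<'E'
import numpy as np,cv2
from station import r
def cal(n):
    c=r.get_calibration(n); return np.array(c["camera_matrix"]),np.array(c["eye"],float),c["attitude"]
E
python3 - <<'E'
from h import *
for n in("top","scene"):
    p,d=r.snapshot(n); cv2.imwrite(f"pics/{n}0.png",p[:,:,::-1]); np.savez(f"{n}0.npz",p=p,d=d); print(n,r.get_calibration(n))
s=r.state();print(s)
E
```

```text
pics
top {'camera_matrix': array([[377.64346529,   0.        , 250.13465659],
       [  0.        , 377.64346529, 186.11078641],
       [  0.        ,   0.        ,   1.        ]]), 'eye': array([ 485.14394399,  -33.29883283, 1047.63117054]), 'attitude': array([-2.14066576,  2.18205695, -0.14493147])}
scene {'camera_matrix': array([[348.84387645,   0.        , 255.46787485],
       [  0.        , 348.84387645, 189.27826231],
       [  0.        ,   0.        ,   1.        ]]), 'eye': array([1362.92505394,  -14.26431022,  866.72197022]), 'attitude': array([-1.72379261, -1.7904839 ,  0.75211224])}
{'clock': 0.1, 'joint_pos': array([ 1.17322404e+00,  1.16463331e-01,  1.44217434e+00,  3.22158048e-05,
        1.58404677e+00, -3.78089666e-02]), 'qvel': array([-0.00049603, -0.00328104, -0.00110307, -0.00048281,  0.00038477,
        0.00167583]), 'joint_torque': array([ 3.31779695e-03, -7.33674073e+01, -6.33786106e+01,  2.25774266e-05,
        5.33505037e-03, -2.29360658e-06]), 'eef_pos': array([237.57388167, 631.62511067, 230.63392134]), 'eef_rot': array([-5.62023700e-01, -3.09063940e+00,  1.66342935e-03]), 'force': array([ 0.65541543,  0.40465889, -0.19806501]), 'wrist_torque': array([-0.06671509,  0.01336017,  0.00680599]), 'grasp_force': 0.0, 'grip_width': 1.0002899586079639}
```

View pics/top0.png

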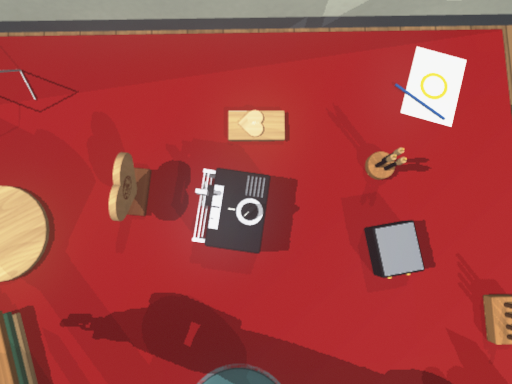

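View pics/scene0.png

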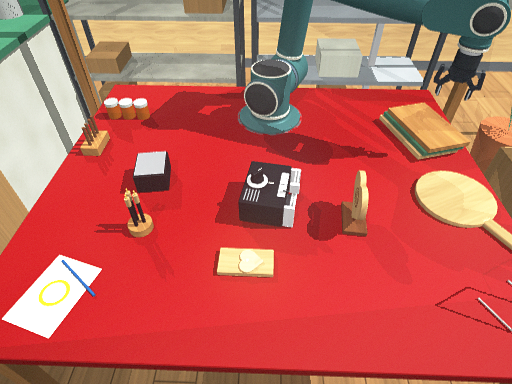

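The top view shows the projector at about (237,210), the knob at (249,211), the index mark at (231,209) and the guide frame at (203,205). I'll enlarge that area in both views.

```bash
python3 - <<'E'
from h import *
a=cv2.imread("pics/top0.png")[155:265,180:285]; b=cv2.imread("pics/scene0.png")[155:235,230:310]
cv2.imwrite("pics/ct.png",np.hstack([cv2.resize(a,(400,419),interpolation=2),cv2.resize(b,(400,419),interpolation=2)]))
E
```

```text
(no output)
```

View pics/ct.png

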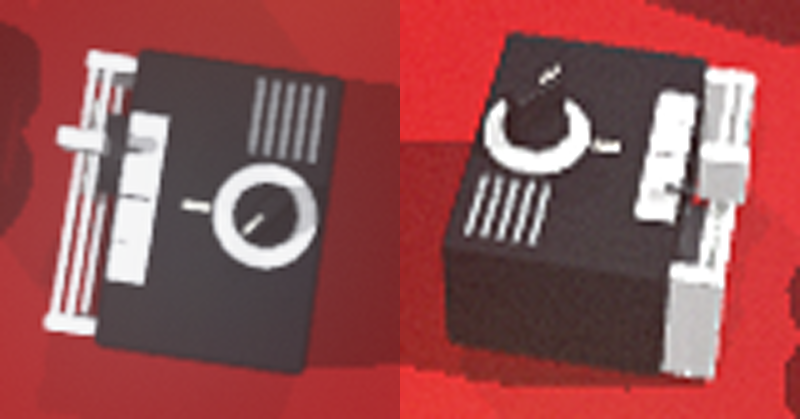

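The left crop shows the top face corners at full-image pixels of about (217,169), (270,176), (260,252) and (206,245). The ring is at (249,211), the index mark at (231,209) and the tab at (202,192). The pointer line runs from the knob's axis down and to the left (lens side and robot side). Next I measure these points.

```bash
cat >> h.py <<'E'
from scipy.spatial.transform import Rotation as R
def ray(n,uv,z):
    K,e,a=cal(n); M=R.from_rotvec(a).as_matrix()
    d=M@np.linalg.inv(K)@np.array([uv[0],uv[1],1.]); return e+d*(z-e[2])/d[2]
def proj(n,P):
    K,e,a=cal(n); c=R.from_rotvec(a).as_matrix().T@(np.array(P,float)-e); q=K@c; return q[:2]/q[2],c[2]
E
python3 - <<'E'
from h import *
z=np.load("top0.npz");p,d=z["p"],z["d"]
# depth points -> world z
K,e,a=cal("top");M=R.from_rotvec(a).as_matrix()
v,u=np.mgrid[:384,:512]
X=(np.stack([(u-K[0,2])/K[0,0],(v-K[1,2])/K[1,1],np.ones(u.shape)],-1)*d[...,None])@M.T+e
roi=np.zeros(u.shape,bool);roi[150:270,185:285]=1
hsv=cv2.cvtColor(p,cv2.COLOR_RGB2HSV);notred=(hsv[...,1]<110)
m=roi&(X[...,2]>90)&(X[...,2]<112)
lab=cv2.connectedComponents(m.astype(np.uint8))[1]
print("z of top",np.median(X[m][:,2]),m.sum())
mm=m&notred
print("minrect all z90-112",cv2.minAreaRect(X[mm][:,:2].astype(np.float32)))
w=(roi&(p.min(2)>120)).astype(np.uint8)
n,l,st,c=cv2.connectedComponentsWithStats(w)
for i in range(1,n):
    if st[i,4]>4: print(st[i],c[i].round(1),ray("top",c[i],100)[:2].round(1),X[l==i].mean(0).round(1))
for s in [(216.7,168.6),(270,176),(259.5,252.4),(205.5,245)]: print("corner",ray("top",s,100).round(1))
k=roi&(X[...,2]>125)
n,l,st,c=cv2.connectedComponentsWithStats(k.astype(np.uint8))
for i in range(1,n):
    if st[i,4]>3: print("high",st[i],c[i].round(1),X[l==i].mean(0).round(1), cv2.minAreaRect(X[l==i][:,:2].astype(np.float32)))
E
```

```text
z of top 99.87143940541807 4503
minrect all z90-112 ((548.046142578125, 7.3138580322265625), (173.7980499267578, 197.56883239746094), 80.95948791503906)
[191 168  25  75 679] [202.1 204.7] [558.9  78.2] [560.9  81.3  72.9]
[246 176   4  19  34] [247.2 184.3] [608.5 -36. ] [608.5 -36.  100.2]
[249 177   5  19  35] [250.8 186. ] [603.9 -45.1] [604.  -45.1 100. ]
[253 177   4  19  34] [254.8 186.4] [602.9 -55.1] [602.9 -55.1 100.2]
[257 178   4  19  35] [258.7 187.2] [600.6 -64.9] [597.3 -64.  126.8]
[261 178   4  20  36] [262.6 187.4] [599.7 -74.9] [599.6 -74.9 100.8]
[208 184  17  46 473] [215.6 206.7] [553.1  44.3] [552.6  43.6 107.8]
[228 198  35  28 412] [247.9 211.2] [540.3 -36.4] [539.8 -36.4 109.2]
corner [650.1  40.7 100. ]
corner [628.6 -94.3 100. ]
corner [437.9 -63.3 100. ]
corner [458.7  70.1 100. ]
high [194 189  15   6  65] [201.4 191.5] [583.4  70.1 179.1] ((545.2532958984375, 22.724685668945312), (162.84085083007812, 22.13373565673828), 50.72540283203125)
high [242 204  16  15  99] [249.7 210.8] [538.  -40.6 152.7] ((523.74365234375, -34.39313507080078), (26.7777099609375, 72.43951416015625), 68.08893585205078)
```

```bash
cat >> h.py <<'E'
YAW=np.radians(-9.0); C=np.array([543.8,-11.7])
RZ=np.array([[np.cos(YAW),-np.sin(YAW)],[np.sin(YAW),np.cos(YAW)]])
def loc(P): return RZ.T@(np.array(P)[:2]-C)
def wor(x,y): return C+RZ@np.array([x,y])
E
python3 - <<'E'
from h import *
p=np.load("top0.npz")["p"]; ps=np.load("scene0.npz")["p"]
g=p.min(2).astype(int)
# ring: white minus index
w=(g>120).astype(np.uint8); w[:,:238]=0; w[:,265:]=0; w[:198]=0; w[228:]=0
cn=max(cv2.findContours(w,cv2.RETR_EXTERNAL,2)[0],key=cv2.contourArea)
el=cv2.fitEllipse(cv2.convexHull(cn)); print("ring",el, ray("top",el[0],106).round(1),loc(ray("top",el[0],106)).round(1))
for q in("scene",):
    gs=ps.min(2).astype(int);print(gs[163:192,244:278:1].tolist() and "")
print(g[203:220,241:258])
wi=np.argwhere((g[200:218,226:239]>110));print("index px",wi[:,1].min()+226,wi[:,1].max()+226,wi[:,0].mean()+200)
print("idx loc",loc(ray("top",(231.5,209.2),100)))
# tab
ww=(g>110);print(g[184:200,190:224])
print("pred knob axis z144 px",proj("top",[*wor(0,-30),144])[0],"tab shut? top")
for u,v in [(201.4,191.5)]: print("tab loc at z138",loc(ray("top",(u,v),138)))
E
```

```text
ring ((249.07411193847656, 211.18638610839844), (27.260303497314453, 27.62793731689453), 164.93507385253906) [540.  -39.4 106. ] [  0.6 -28. ]

[[240 240 240 235 220 189 130 111  64  75  94 131 171 198 231 237 237]
 [240 238 227 192 114  66  67  65  65  64  63  61  62  69 123 180 197]
 [241 229 149  65  67  66  67  66  64  62  60  64  64  63  79 133 183]
 [238 200  86  66  67  66  66  65  62  61  62  63  63  65  62  82 149]
 [216 117  67  66  67  67  65  62  61  66  68  65  65  64  62  65 128]
 [178  68  68  66  67  65  62  64  66  67  66  66  65  62  58  55 101]
 [157  67  67  66  66  63  63  67  68  66  65  65  62  59  55  56  87]
 [ 98  67  67  66  64  64  65  68  67  67  66  64  59  55  55  57  77]
 [101  68  67  65  64  66 117 143  82  67  63  59  56  57  56  58  62]
 [121  67  66  64  68 118 178 174  92  63  60  55  56  58  57  59  69]
 [135  66  65  78 146 200 173  92  63  59  56  57  58  57  57  57  89]
 [171  64  78 153 220 208  92  63  59  56  56  58  59  58  59  56 111]
 [220  96 105 190 208  92  65  59  56  57  58  57  58  57  57  67 128]
 [235 182 125 133  93  63  60  56
[... 1985 characters left out ...]
219 229 227 237 244 229  91]
 [ 57  57  59  59  58  59  59  58  61 124 218 222 157 210 223 222  88  83
   78  78  85  87 150 234 245 244 243 244 244 244 244 243 218  70]
 [ 58  58  58  59  58  58  59  60  60 144 224 216 146 206 229 214  80  75
   77  76  77  73 173 241 245 245 245 244 245 244 244 240 191  70]
 [ 57  58  58  59  59  59  60  60  60 161 228 203 143 204 231 199  84  75
   76  76  76  79 201 245 245 245 245 245 244 244 244 238 179  72]
 [ 58  58  59  59  59  59  60  61  69 185 236 189 138 209 236 192  84  74
   74  76  75  89 208 245 245 245 245 245 244 244 244 234 141  71]]
pred knob axis z144 px [249.95923642 210.6235273 ] tab shut? top
tab loc at z138 [30.04358257 92.78079564]
```

```bash
python3 - <<'E'
from h import *
p=np.load("top0.npz")["p"]; g=p.min(2).astype(float)
v,u=np.mgrid[209:217,243:250]; wt=np.clip(g[209:217,243:250]-90,0,None); wt[(u<244)&(v>=215)]=0; wt[(u==243)]=0; wt[v>=216]=0
P=np.array([ray("top",q,144)[:2] for q in zip(u.ravel(),v.ravel())]);W=wt.ravel()
m=(P*W[:,None]).sum(0)/W.sum(); cov=np.cov(P.T,aweights=W); ev,V=np.linalg.eigh(cov); d=V[:,1]; d*=np.sign(d[1])
print("line centre",m,"dir deg",np.degrees(np.arctan2(d[1],d[0])))
A=np.array([539.5,-40.3]); a2=np.degrees(np.arctan2(*(m-A)[::-1])); print("axis->centre",a2,np.linalg.norm(m-A))
for t in(np.degrees(np.arctan2(d[1],d[0])),a2): print("focus",171-t,"deg; closing axis world",t-90)
T=R.from_rotvec(r.state()["eef_rot"]).as_matrix();print("tool y deg",np.degrees(np.arctan2(T[1,1],T[0,1])), T.round(3))
E
```

```text
line centre [532.7433606  -31.41584178] dir deg 132.43351991345938
axis->centre 127.25395741634152 11.161560970163864
focus 38.56648008654062 deg; closing axis world 42.43351991345938
focus 43.74604258365848 deg; closing axis world 37.25395741634152
tool y deg 69.38710560837197 [[-0.936  0.352 -0.   ]
 [ 0.352  0.936 -0.001]
 [ 0.    -0.001 -1.   ]]
```

```bash
python3 -m jog '0.5 -1 0 -0.98;0.5 -1 0 -0.98;0.5 -1 0 -0.98;0.5 -1 0 -0.98;0.5 -1 0 -0.98;0.5 -1 0 -0.98;0.5 -1 0 -0.98' 50 40; python3 -m jog '0.5 -1 0 0;0.5 -1 0 0;0.5 -1 0 0;0.5 -1 0 0;0.5 -1 0 0;0.5 -1 0 0;0.5 -1 0 0;0.5 -1 0 0'
```

```text
clock: 0.98
eef_pos: [388.2, 330.6, 231.3]
eef_rot: [1.331, 2.845, 0.0]
force: [0.2, 1.2, 0.4]
grip_width: 0.585
grasp_force: 0.0
clock: 1.98
eef_pos: [537.5, 32.9, 231.1]
eef_rot: [-1.327, -2.847, -0.0]
force: [0.0, 0.2, -0.6]
grip_width: 0.582
grasp_force: 0.0
```

```bash
python3 -m jog '0.006 -0.24 0 0;0.006 -0.24 0 0;0.006 -0.24 0 0;0.006 -0.24 -0.15 0;0.006 -0.24 -0.25 0;0.006 -0.24 -0.32 0;0.006 -0.24 -0.373 0;0.006 -0.24 -0.373 0;0.006 -0.24 -0.373 0'; python3 -m jog '0 0 0 0;0 0 0 0;0 0 0 0;0 0 0 0;0 0 0 0;0 0 0 0;0 0 0 0;0 0 0 0' 5 40
python3 - <<'E'
from h import *
p,d=r.snapshot("top");cv2.imwrite("pics/t1.png",p[:,:,::-1]);q,d=r.snapshot("scene")
cv2.imwrite("pics/c1.png",np.hstack([cv2.resize(p[155:265,180:285,::-1],(400,419),interpolation=2),cv2.resize(q[130:220,225:315,::-1],(400,419),interpolation=2)]))
print(r.state()["wrist_torque"],r.state()["joint_pos"])
E
```

```text
clock: 3.1
eef_pos: [540.0, -40.2, 120.5]
eef_rot: [1.327, 2.846, 0.001]
force: [-0.2, 0.0, 0.5]
grip_width: 0.586
grasp_force: 0.0
clock: 4.1
eef_pos: [540.8, -39.8, 120.4]
eef_rot: [1.327, 2.844, 0.004]
force: [9.9, 4.4, 0.9]
grip_width: 0.158
grasp_force: 41.8
[ 0.75544989 -1.42855285 -0.10034899] [-1.21186922e-01 -1.25460581e-01  1.86355697e+00  1.34754344e-03
  1.39996424e+00 -8.19369369e-01]
```

View pics/c1.png

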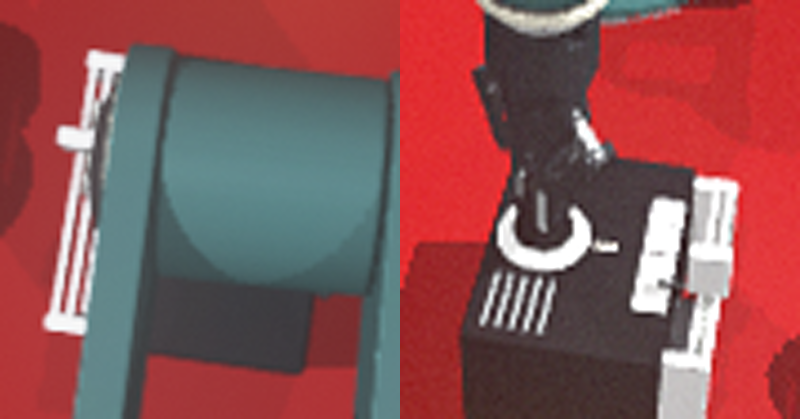

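The fingers have the bar: opening about 13.5 mm against the 14 mm bar width. I'll take out the small sideways load and turn clockwise 49° in total.

```bash
python3 -m jog '0.006 0.003 0 -0.1;0.006 0.003 0 -0.2;0.006 0.003 0 -0.3;0.006 0.003 0 -0.4;0.006 0.003 0 -0.5;0.006 0.003 0 -0.6;0.006 0.003 0 -0.7;0.006 0.003 0 -0.816;0.006 0.003 0 -0.816'; python3 -m jog '0 0 0 -0.1;0 0 0 -0.2;0 0 0 -0.3;0 0 0 -0.4;0 0 0 -0.5;0 0 0 -0.6;0 0 0 -0.7;0 0 0 -0.817;0 0 0 -0.817;0 0 0 -0.817;0 0 0 -0.817'
python3 - <<'E'
from h import *
s=r.state();T=R.from_rotvec(s["eef_rot"]).as_matrix();print("tool y deg",np.degrees(np.arctan2(T[1,1],T[0,1])),s["wrist_torque"])
E
```

```text
clock: 5.32
eef_pos: [540.6, -39.8, 120.4]
eef_rot: [-1.903, -2.499, 0.002]
force: [-12.0, -4.3, 11.6]
grip_width: 0.156
grasp_force: 43.5
clock: 6.7
eef_pos: [540.1, -39.8, 120.4]
eef_rot: [-2.388, -2.039, 0.004]
force: [-17.9, -4.0, 14.2]
grip_width: 0.154
grasp_force: 43.9
tool y deg -9.023625565603044 [-0.40846423  3.28829938  0.02347247]
```

```bash
python3 -m jog '-0.005 -0.002 0 0;-0.005 -0.002 0 0;-0.005 -0.002 0 0'; python3 -m jog '0 0 0 0;0 0 0 0;0 0 0 0;0 0 0 0' 50; python3 -m jog '0 0 0.1 0;0 0 0.2 0;0 0 0.33 0;0.16 0.383 0.33 0;0.16 0.383 0.33 0;0.16 0.383 0.33 0;0.16 0.383 0.33 0;0.16 0.383 0.33 0'
python3 - <<'E'
from h import *
p,d=r.snapshot("top");np.savez("top2.npz",p=p,d=d);q,d=r.snapshot("scene");np.savez("scene2.npz",p=q,d=d)
cv2.imwrite("pics/c2.png",np.hstack([cv2.resize(p[155:265,180:285,::-1],(400,419),interpolation=2),cv2.resize(q[130:220,225:315,::-1],(400,419),interpolation=2)]))
E
```

```text
clock: 7.08
eef_pos: [539.9, -39.8, 120.4]
eef_rot: [2.389, 2.04, 0.001]
force: [-3.3, 2.3, 6.7]
grip_width: 0.154
grasp_force: 42.9
clock: 7.58
eef_pos: [539.7, -39.9, 119.3]
eef_rot: [-2.389, -2.04, 0.0]
force: [0.3, -0.2, -1.5]
grip_width: 0.588
grasp_force: 0.0
clock: 8.57
eef_pos: [587.6, 74.0, 218.5]
eef_rot: [2.39, 2.039, 0.0]
force: [1.0, -1.1, -0.5]
grip_width: 0.586
grasp_force: 0.0
```

View pics/c2.png

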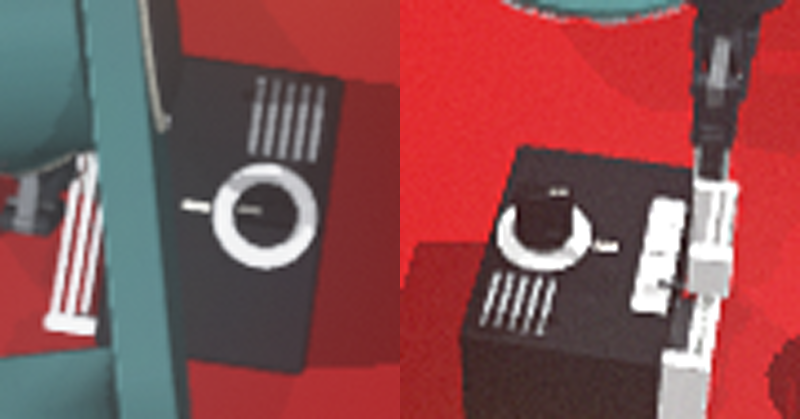

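The index mark (crop 183–210, row 206) and the pointer line (235–262, row 211) look lined up. I'll measure the angles and the tab.

```bash
python3 - <<'E'
from h import *
p=np.load("top2.npz")["p"]; g=p.min(2).astype(float)
def line(v0,v1,u0,u1,z,t):
    v,u=np.mgrid[v0:v1,u0:u1]; W=np.clip(g[v0:v1,u0:u1]-t,0,None).ravel()
    P=np.array([ray("top",q,z)[:2] for q in zip(u.ravel(),v.ravel())])
    m=(P*W[:,None]).sum(0)/W.sum(); d=np.linalg.eigh(np.cov(P.T,aweights=W))[1][:,1]; d*=np.sign(d[1])
    return m,np.degrees(np.arctan2(d[1],d[0]))
print(g[207:214,226:252].astype(int))
i=line(206,213,226,234,100,100);q=line(207,214,240,250,144,90);print("index",i,"pointer",q)
A=np.array([539.8,-39.8])
for m in(i[0],q[0]): print(np.degrees(np.arctan2(*(m-A)[::-1])),loc(m),np.linalg.norm(m-A))
p=np.load("top0.npz")["p"];gg=p.min(2)
pts=[(195+.0,191.),(206.5,191.6)]
w=np.zeros(gg.shape,np.uint8);w[188:194,194:207]=(gg[188:194,194:207]>190);M=cv2.moments(w,True);c=(M['m10']/M['m00'],M['m01']/M['m00']);print("tab px",c,ray("top",c,138),loc(ray("top",c,138)))
E
```

```text
[[ 67  78 127 153 116  94  85  65  66  67 159 233 241 242 240 216 109  53
   52  53  54  58  55  52  52  51]
 [ 67 107 200 236 221 213 210 203 181 113 194 244 240 240 230 157  60  72
   65  54  53  51  52  52  50  50]
 [ 66 108 191 232 233 233 235 240 230 144 201 244 242 240 224 114  91 120
  123 116 116 108  82  53  54  53]
 [ 67  68  67  83 105 104 123 167 171 116 207 245 244 241 222  89  99 128
  136 136 139 132  98  56  54  54]
 [ 68  68  68  67  66  66  66  66  66  98 209 245 244 242 223  97  55  55
   55  55  65  79  71  55  55  54]
 [ 67  66  66  68  67  66  68  66  65 108 214 245 245 243 224 128  53  52
   53  51  52  54  54  55  53  55]
 [ 65  66  67  66  67  67  66  66  67  97 210 245 245 244 223 135  57  58
   55  55  53  53  52  51  51  50]]
index (array([547.92550053,   6.86730565]), np.float64(80.60158654569048)) pointer (array([541.82558241, -20.70456199]), np.float64(100.53633593123921))
80.1229349541367 [ 1.17014224 18.98408177] 47.369411812323676
83.94489222053181 [-0.5414854  -9.20256785] 19.20257110201514
tab px (200.86885245901638, 190.63934426229508) [590.10863742  76.51559314 138.        ] [31.93854213 94.37377972]
```

```bash
python3 - <<'E'
from h import *
p=np.load("top2.npz")["p"]; g=p.min(2).astype(float)
def fit(us,v0,v1,bg,z):
    P=[]
    for u in us:
        c=np.clip(g[v0:v1,u]-bg,0,None); P.append(ray("top",(u,(c*np.arange(v0,v1)).sum()/c.sum()),z)[:2])
    P=np.array(P); k=np.polyfit(P[:,1],P[:,0],1); return P.mean(0),90-np.degrees(np.arctan(k[0]))
i=fit(range(228,235),206,212,72,100); q=fit(range(243,248),207,213,60,144); print(i,q)
for A in([539.8,-39.8],[540,-40.5],[539.2,-40.5]): print([np.degrees(np.arctan2(*(m-np.array(A))[::-1])) for m in(i[0],q[0])])
E
```

```text
(array([547.76835302,   5.74467477]), np.float64(81.11290378503774)) (array([541.83199625, -29.51541561]), np.float64(83.61609439993374))
[np.float64(80.07615312951343), np.float64(78.82362344018999)]
[np.float64(80.46427078616638), np.float64(80.53142450142417)]
[np.float64(79.50310339643039), np.float64(76.52549567201116)]
```

```bash
python3 -m jog '0.006 0.006 -0.1 0;0.006 0.006 -0.2 0;0.006 0.006 -0.28 0;0.006 0.006 -0.34 0;0.006 0.006 -0.362 0;0.006 0.006 -0.362 0;0.006 0.006 -0.362 0' 50 60; python3 -m jog '0 0 0 0;0 0 0 0;0 0 0 0;0 0 0 0;0 0 0 0;0 0 0 0;0 0 0 0;0 0 0 0' 4 60
```

```text
clock: 9.55
eef_pos: [590.0, 76.8, 110.8]
eef_rot: [2.388, 2.04, 0.002]
force: [-0.7, -0.6, 0.4]
grip_width: 0.585
grasp_force: 0.0
clock: 10.55
eef_pos: [589.6, 76.8, 110.3]
eef_rot: [2.389, 2.04, 0.0]
force: [-3.3, 0.5, 5.2]
grip_width: 0.128
grasp_force: 58.8
```

The tab is gripped and held against its shut stop at x = 589.6, y = 76.8. Half open should therefore put the TCP at about (560.0, 81.5).

```bash
python3 -m jog '-0.012 0.002 0 0;-0.025 0.004 0 0;-0.037 0.006 0 0;-0.05 0.008 0 0;-0.062 0.01 0 0;-0.075 0.012 0 0;-0.087 0.014 0 0;-0.1 0.016 0 0;-0.1 0.016 0 0;-0.1 0.016 0 0;-0.1 0.016 0 0'
python3 - <<'E'
from h import *
p,d=r.snapshot("top");q,d=r.snapshot("scene")
cv2.imwrite("pics/c3.png",np.hstack([cv2.resize(p[155:265,180:285,::-1],(400,419),interpolation=2),cv2.resize(q[145:215,250:320,::-1],(400,419),interpolation=2)]))
s=r.state();print(s["eef_pos"],s["force"],s["wrist_torque"])
E
```

```text
clock: 11.92
eef_pos: [560.0, 81.7, 110.3]
eef_rot: [2.388, 2.039, 0.003]
force: [6.8, 1.2, 4.0]
grip_width: 0.127
grasp_force: 58.9
[560.03320812  81.67766809 110.28751872] [7.65708187 0.55154738 4.25866364] [ 0.00229562 -1.12725503 -0.19214991]
```

View pics/c3.png

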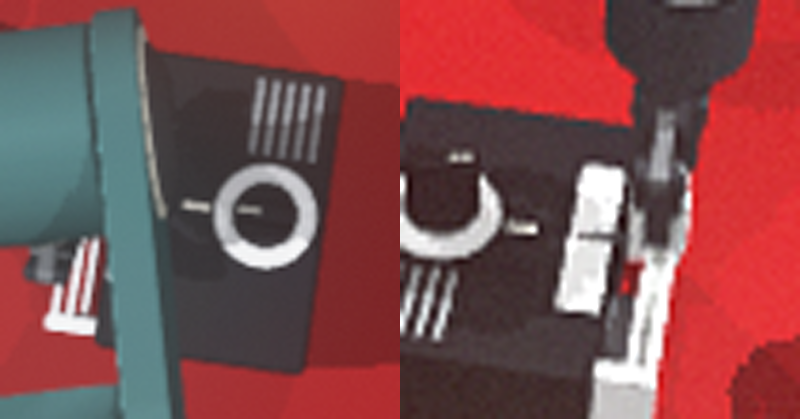

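The shutter tongue now lies on the long middle tick (crop 597,237). The force on the tool is 7.7 N, close to the 7.5 N expected at half open. The knob is still on its index mark, so I'm handing in the job.

```bash
python3 -c "
from station import r
print(r.job_done())"
```

```text
the job is handed in; nothing more can be done
None
```

The focus pointer is on its index mark to within about 2°, and the gripper is still holding the shutter at the half-open mark; I handed the job in at about 12 s.

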